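Nest a round blank in its jig and close the hold-down

TASK

Load the jig: with the fingertips, push the loose brass disc across the steel jig plate until it drops over the rim into the round nest and lies flat, flush with the plate; do not pick it up. Then push the red hold-down arm by its upright pin all the way round to its stop, so that it lies over the disc. Leave the sleeve, roll, tin and wrench where they are.

Things in the scene. Friction and masses are not known exactly. Their poses are not given: they have to be found in the camera images.
- jig: Fixed dark steel jig plate, 220 (its x) x 190 (its y) x 20 mm thick, lying on the bench. Origin: centre of its underside; its top face is 20 mm above. Turned by yaw about vertical.
- nest (a point): Centre of the floor of the round nest (blind recess) in the jig plate: 54 mm across, 8 mm deep, with a pale aluminium floor, at x 0, y +20 mm, z +12 mm in the jig's frame. Its rim is level with the plate's top, 8 mm above this point.
- blank: Loose brass disc, 50 mm across, 8 mm thick, 90 to 185 g, lying flat on the jig plate. Origin: centre of its underside. It starts on the -y side of the nest (jig frame), centre 65 to 105 mm from the nest's centre. When seated its origin lies at nest, within the 2 mm play all round, and its top is flush with the plate.
- keeper (a joint): Angle of the red hold-down arm about its upright hinge, rad. 0: swung away, pointing along the jig's +y; grows counter-clockwise from above to its stop at 1.571, where it points along the jig's -x, over the nest. Starts at 0 to 0.4; light friction (0.06 N m, about 1 N at the pin); stays where it is left.
- keeper_hinge (a point): On the hinge axis of the hold-down arm, at the arm's underside: x +62, y +20, z +23 mm in the jig's frame. The hub is 24 mm across, its top at most 24 mm above the plate. The arm is 16 mm wide, reaches 74 mm from the hinge, clears the plate by 3 mm and its top is 13 mm above the plate.
- pin_top (a point): Centre of the top end of the steel pin that stands upright on the hold-down arm, 62 mm from the hinge axis. The pin is 12 mm across; its top is 44 mm above the plate and it stands 31 mm out of the arm. With the arm at its stop the pin is above the nest's centre.
- sleeve: Bystander: loose copper sleeve, 28 mm across, 40 mm high, standing on the jig plate near its -x, +y corner. Origin: centre of its underside.
- roll: Bystander: loose steel forming roll, 68 mm across, 44 mm high, on the bench beside the jig. Origin: centre of its underside.
- tin: Bystander: loose tin with a yellow label, 60 mm across, 110 mm high, standing on the bench. Origin: centre of its underside.
- wrench: Bystander: loose wrench, 170 mm long, lying on the bench. Origin: under its middle; it lies along its x.
Mind the look-alikes: they are no part of the job. There is more than one size of the blank; the one meant has the size given above.

How it is judged:
By the outcome, as a careful person would: the job done as asked, in the order asked, and still so for the second after the job is handed in, with the robot touching nothing.
It also fails if it takes over 48 s, if anything falls off the work surface, if the arm or the gripper's body presses on something with over 40 N, if the wrist force passes 120 N, or if a joint passes its speed limit or range.

ROBOT

A 6-joint arm with a two-finger parallel gripper is mounted at the origin on the work surface. World frame = base frame: x ahead of the robot, y to its left, z up, the work surface at z = 0. Lengths are in m, angles in rad, forces in N, time in s.
With the tool pointing down it reaches from about 0.325 to 0.875 m from the base axis. Payload 4.4 kg.
Tool frame: the origin (TCP) lies midway between the tips of the shut fingers; the grasp point (between the pads) lies 19 mm behind it; z points along the fingers, y is the line along which they close (so a half turn about z gives the same grasp; the last joint's range is limited). The gripper opens to 85 mm and grips with 20 to 120 N. Pads are 22 mm wide; open, the fingers measure 114 mm over their backs; the gripper's body (76 mm by 85 mm) begins 54 mm behind the grasp point. The pads swing forward as they close: fully open they stand 13 mm farther back than shut.
Start: joints at [0.996, 0.207, 1.542, -0, 1.393, -0.15], TCP at [0.237, 0.524, 0.231] pointing down, gripper open.
Joint ranges: [-2.73, 2.73], [-0.86, 2.22], [0.23, 2.46], [-1.11, 4.25], [0.08, 2.63], [-2.82, 2.82]. Speed limits (rad/s): [2.79, 2.79, 3.14, 3.14, 3.14, 3.14].

INTERFACE

Orientations are given as a 3x3 rotation matrix whose columns are the frame's x, y, z axes.
In Python, from plant import bot, let_go, clamp, vision, order gives the robot as it stands. Calls block until the motion is done:
- bot.reach(position, orientation): joint-space move of the TCP to a pose.
- bot.line_to(position, orientation=None, speed=0.15, f_stop=None): straight line of the TCP; orientation=None keeps the orientation; speed is the mean speed in m/s. With f_stop (N) it stops when the force on the tool has changed by that much, and returns True; else False.
- bot.move_j(angles): joint-space move.
- let_go() and clamp(f_grip=None): open the fingers fully, or close them until they stop; f_grip is the grip in N (None keeps the last).
- bot.dwell(seconds).
- bot.inverse_kinematics(position, orientation): joint angles nearest the present ones, or None.
- vision.grab_frame(name): name is "side" or "top" or "wrist"; returns a dict with "frame" (384x512x3 uint8, blue, green, red), "vfov" (degrees; the focal length in pixels is half the picture's height over the tangent of half this angle, whatever the lens; pixels are square), "cx", "cy" (the principal point, pixels), "R" (3x3) and "t" (3): a world point X has camera coordinates R X + t. Camera axes: x right, y down, z forward; pixel columns grow to the right and rows downward; lengths in m; the calibration is good to about 2 mm. The wrist camera is an equidistant fisheye: a pixel r from the principal point sees the ray r / f radians off the axis. A picture is of the moment at which its call begins. There is no depth.
A pose or a line that the arm cannot do raises bot.MotionError and nothing moves.
- order.sign_off(): hands the job in; it is judged then, once.
Readings, each from a call of its own:
- bot.get_clock(): time.
- bot.get_q(): joint angles.
- bot.get_qvel(): joint speeds.
- bot.get_joint_torque(): joint torques, N m.
- bot.get_eef_pos(): TCP position.
- bot.get_tcp_rot(): TCP orientation.
- bot.get_wrist_force(): force on the tool from outside, world axes, zero at the start.
- bot.get_torque(): the same for the moment, N m.
- bot.get_width(): finger opening in m.
- bot.get_finger_force(): force on a finger pad.
Only numpy, scipy, OpenCV 4.12 (cv2) and the standard library are available. Lean on these libraries where they do the work, as an engineer would, in place of code of your own. Each camera call takes 0.05 s, during which the arm holds its last target. There are 200 camera calls.

## Working session

There is one attempt and no reset: what is moved stays moved. The work goes in short steps, each a Python script; the robot and the scene stay as the last script left them, time stands still between calls to the robot, and variables do not carry over. Pictures are saved under pics/ and viewed, at most 10 in all, crops included, and the job is handed in when it is done.

```bash
ls; mkdir -p pics; python3 - <<'E'
from plant import bot,vision
import cv2,numpy as np
for n in("side","top","wrist"):
    d=vision.grab_frame(n); cv2.imwrite(f"pics/{n}0.png",d["frame"]); d.pop("frame"); print(n,d)
print(bot.get_clock())
a=[cv2.imread(f"pics/{n}0.png") for n in("side","top")]
E
```

```text
pics
side {'vfov': 53.70784945753282, 'cx': 256.5262340742039, 'cy': 192.81840134865703, 'R': array([[ 0.70032174, -0.71370625, -0.01314741],
       [-0.41316093, -0.39025566, -0.82279922],
       [ 0.5821061 ,  0.58165617, -0.56818007]]), 't': array([-0.35044043,  0.27095663,  0.70537677])}
top {'vfov': 49.501850263181154, 'cx': 256.3342519510918, 'cy': 188.2555392772969, 'R': array([[ 0.12895609, -0.99164777, -0.0022416 ],
       [-0.97158373, -0.12589383, -0.20043904],
       [ 0.19848272,  0.02802574, -0.97970361]]), 't': array([-0.04812457,  0.49482522,  1.21160614])}
wrist {'vfov': 65.70646984690485, 'cx': 254.2066218671051, 'cy': 185.16642500199083, 'R': array([[ 0.41168434,  0.91132159, -0.00299367],
       [ 0.87154074, -0.3927493 ,  0.2935383 ],
       [ 0.26633202, -0.12345423, -0.95594263]]), 't': array([-0.57314889, -0.03866237,  0.38051263])}
0.15
```

View pics/top0.png

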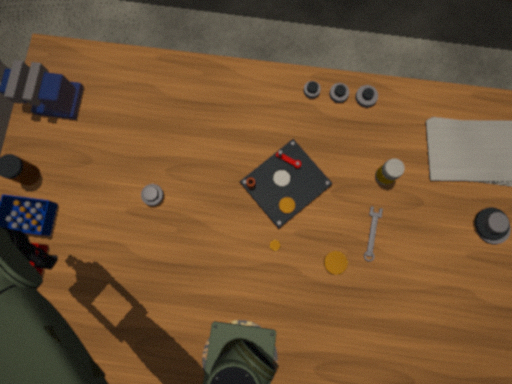

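View pics/side0.png

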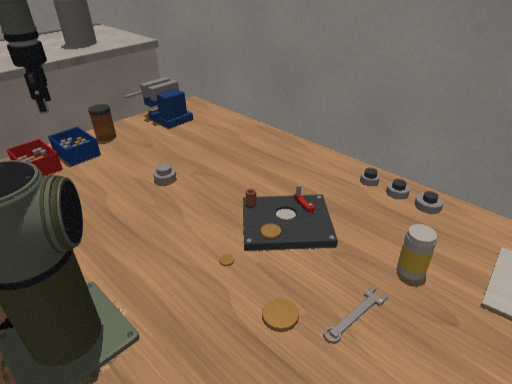

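Top view: candidates for the blank are the brass disc on the plate (287,205), a small disc on the bench (276,245) and a large disc on the bench (335,262). The description (on the jig, −y of the nest at (282,178)) picks the one at (287,205). The red arm's hub is at about (298,165), the sleeve at (250,183), the tin at (390,172) and the wrench at (373,235).

```bash
cat > h.py <<'E'
import numpy as np,cv2
def ray(d,p):
    f=d["frame"].shape[0]/2/np.tan(np.radians(d["vfov"])/2)
    u=np.array([p[0]-d["cx"],p[1]-d["cy"]])/f
    if d.get("fish"):
        r=np.hypot(*u); v=np.r_[u*(np.sin(r)/max(r,1e-9)),np.cos(r)]
    else: v=np.r_[u,1]
    return -d["R"].T@d["t"], d["R"].T@(v/np.linalg.norm(v))
def on(d,p,z):
    o,v=ray(d,p); return o+v*(z-o[2])/v[2]
def tri(L):
    A=0;b=0
    for d,p in L:
        o,v=ray(d,p);P=np.eye(3)-np.outer(v,v);A=A+P;b=b+P@o
    X=np.linalg.solve(A,b)
    return X,[1e3*np.linalg.norm((np.eye(3)-np.outer(ray(d,p)[1],ray(d,p)[1]))@(X-ray(d,p)[0])) for d,p in L]
def grab(n):
    from plant import vision
    d=vision.grab_frame(n); d["fish"]=n=="wrist"; return d
def blobs(m,amin=20):
    n,l,s,c=cv2.connectedComponentsWithStats(m.astype(np.uint8))
    return [(s[i,4],c[i],l==i) for i in range(1,n) if s[i,4]>=amin]
def masks(d):
    h=cv2.cvtColor(d["frame"],cv2.COLOR_BGR2HSV).astype(int);H,S,V=h[...,0],h[...,1],h[...,2]
    return dict(brass=(H>14)&(H<30)&(S>150)&(V>110), red=((H<6)|(H>174))&(S>170)&(V>90), dark=(V<85)&(S<90), pale=(S<45)&(V>150))
def outline(m):
    return max(cv2.findContours(m.astype(np.uint8),cv2.RETR_EXTERNAL,cv2.CHAIN_APPROX_NONE)[0],key=cv2.contourArea)[:,0].astype(float)
E
python3 - <<'E'
from h import *
D={n:grab(n) for n in("top","side")}
for n,d in D.items():
    for k,m in masks(d).items():
        for a,c,l in blobs(m,12):
            z={'brass':.028,'red':.03,'dark':.02,'pale':.012}[k]
            X=on(d,c,z)
            if .35<X[0]<.8 and abs(X[1])<.25 and a<5000: 
                e=cv2.fitEllipse(outline(l)) if a>30 and k!='dark' else ''
                print(n,k,a,c.round(1),X.round(4),e)
d=D["top"]; im=cv2.resize(d["frame"][125:275,220:350],None,fx=4,fy=4,interpolation=cv2.INTER_CUBIC); cv2.imwrite("pics/crop1.png",im)
E
```

```text
Traceback (most recent call last):
cv2.error: OpenCV(4.12.0) /io/opencv/modules/imgproc/src/shapedescr.cpp:356: error: (-215:Assertion failed) n >= 0 && (depth == CV_32F || depth == CV_32S) in function 'fitEllipseNoDirect'
```

```bash
sed -i 's/astype(float)$/astype(np.float32)/' h.py
python3 - <<'E'
from h import *
D={n:grab(n) for n in("top","side")}
for n,d in D.items():
    for k,m in masks(d).items():
        for a,c,l in blobs(m,12):
            z={'brass':.028,'red':.03,'dark':.02,'pale':.012}[k]
            X=on(d,c,z)
            if .35<X[0]<.8 and abs(X[1])<.25 and a<5000:
                if k=='dark':
                    if a>500: print(n,k,a,[on(d,p,.02)[:2].round(4).tolist() for p in cv2.boxPoints(cv2.minAreaRect(outline(l)))])
                    continue
                P=np.array([on(d,p,z)[:2] for p in outline(l)],np.float32)
                print(n,k,a,c.round(1),X.round(4),'mm across',(1e3*np.array(cv2.minAreaRect(P)[1])).round(1))
d=D["top"]; im=cv2.resize(d["frame"][125:275,220:350],None,fx=4,fy=4,interpolation=cv2.INTER_CUBIC); cv2.imwrite("pics/crop1.png",im)
E
```

```text
top brass 206 [286.6 204.6] [ 0.4627 -0.0817  0.028 ] mm across [46.6 45.9]
top red 111 [290.5 160.4] [ 0.6025 -0.0777  0.03  ] mm across [67.2 23.1]
top dark 3254 [[0.5179, 0.0721], [0.6842, -0.0794], [0.5483, -0.2146], [0.3887, -0.0637]]
top pale 178 [281.2 177.5] [ 0.5489 -0.0558  0.012 ] mm across [41.9 47.2]
side brass 12 [262.9 229.1] [ 0.4532 -0.0684  0.028 ] mm across [ 8.8 12.9]
side red 84 [305.1 202.7] [ 0.6053 -0.0766  0.03  ] mm across [62.5 23.2]
side dark 3821 [[0.5171, 0.0716], [0.7056, -0.1029], [0.533, -0.2283], [0.3768, -0.0817]]
side pale 132 [285.2 213.7] [ 0.5516 -0.0546  0.012 ] mm across [33.9 47.1]
```

View pics/crop1.png

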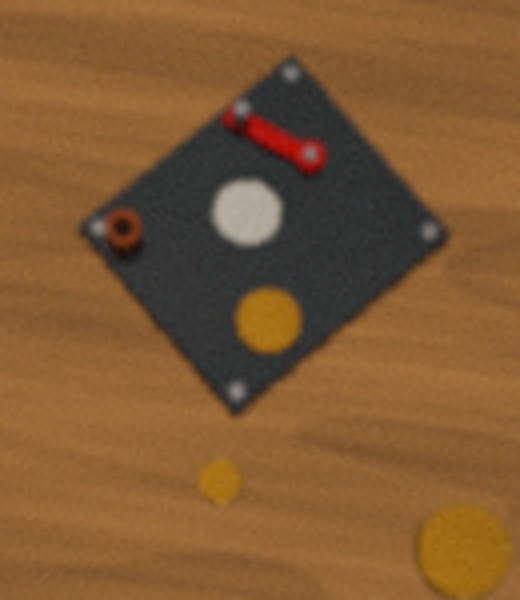

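The crop shows the 50 mm disc on the plate (crop 267,320 → full image about 287,205). The smaller and larger discs lie off the plate. The measured 46 mm against 50 mm fits mask erosion, so the choice holds. Next I close the fingers and take the wrist camera over the jig.

```bash
cat >> h.py <<'E'
def down(v):  # tool z down, tool x along world angle v
    c,s=np.cos(v),np.sin(v); return np.array([[c,s,0],[s,-c,0],[0,0,-1.]])
E
python3 - <<'E'
from h import *
from plant import bot,clamp
R=bot.get_tcp_rot();p=bot.get_eef_pos();d=grab("wrist")
print(R.round(3),"cam in tool",(R.T@(-d["R"].T@d["t"]-p)).round(4),"axis",(R.T@d["R"][2]).round(3))
a=np.arctan2(.026,.086)
for t in (a,a+np.pi):
    q=bot.inverse_kinematics([.43,-.09,.15],down(t)); print(t,q)
clamp(20)
ok=[t for t in (a,a+np.pi) if bot.inverse_kinematics([.43,-.09,.15],down(t)) is not None]
cx=(R.T@(-d["R"].T@d["t"]-p))[0]
t=[t for t in ok if (t==a)==(cx<0)] or ok; t=t[0]
bot.reach([.45,-.086,.15],down(t))
d=grab("wrist");cv2.imwrite("pics/w1.png",d["frame"]);print(t,bot.get_q(),bot.get_clock(),bot.get_width())
E
```

```text
[[-0.911  0.412 -0.   ]
 [ 0.412  0.911 -0.   ]
 [ 0.    -0.001 -1.   ]] cam in tool [ 0.0749 -0.0004 -0.1431] axis [-0.294 -0.001  0.956]
0.2935889874087498 [-4.03818622e-01  2.38759590e-03  1.94607858e+00 -4.44089210e-16
  1.19312647e+00  8.73388717e-01]
3.4351816409985427 [-4.03818622e-01  2.38759590e-03  1.94607858e+00 -4.44089210e-16
  1.19312647e+00 -2.26820394e+00]
3.4351816409985427 [-3.76935469e-01  4.39415112e-02  1.90324042e+00  1.69694927e-04
  1.19423188e+00 -2.24231766e+00] 3.5333 0.00013983541244699945
```

View pics/w1.png

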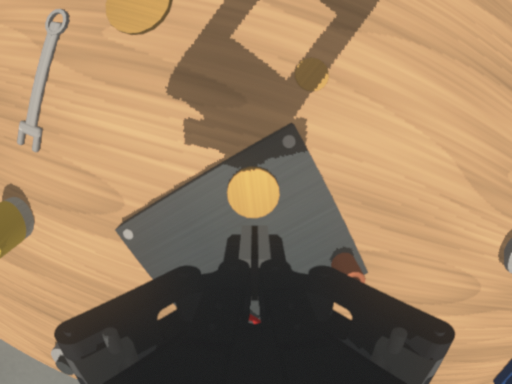

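Wrist view: the disc is at (253,193), but the gripper hides the nest. I'll turn the tool half round so the camera sits ahead of the fingers, and measure from two places.

```bash
python3 - <<'E'
from h import *
from plant import bot
import pickle
a=.29
S=[]
for p in([.42,-.115,.14],[.47,-.075,.16]):
    bot.reach(p,down(a)); S.append(grab("wrist"))
pickle.dump(S,open("S.pkl","wb"))
print(bot.get_clock())
cv2.imwrite("pics/w2.png",np.hstack([cv2.resize(s["frame"],(400,300)) for s in S]))
for d in S:
    for k,m in masks(d).items():
        for A,c,l in blobs(m,150): 
            if A<30000: print(k,A,c.round(1),on(d,c,.02).round(4))
E
```

```text
6.5917
brass 415 [506.7  99.6] [ 0.5962 -0.3664  0.02  ]
dark 229 [130.9  52. ] [0.5041 0.0276 0.02  ]
pale 2555 [233.5  25.7] [ 0.5479 -0.0584  0.02  ]
pale 1201 [444.3 228.8] [ 0.4265 -0.3414  0.02  ]
brass 534 [505.1 150.1] [ 0.5964 -0.3725  0.02  ]
dark 150 [277.5  38.1] [ 0.6031 -0.0581  0.02  ]
dark 156 [164.5 113.3] [0.504  0.0261 0.02  ]
pale 2411 [260.   90.4] [ 0.5497 -0.0572  0.02  ]
pale 863 [442.  257.4] [ 0.4352 -0.341   0.02  ]
```

View pics/w2.png

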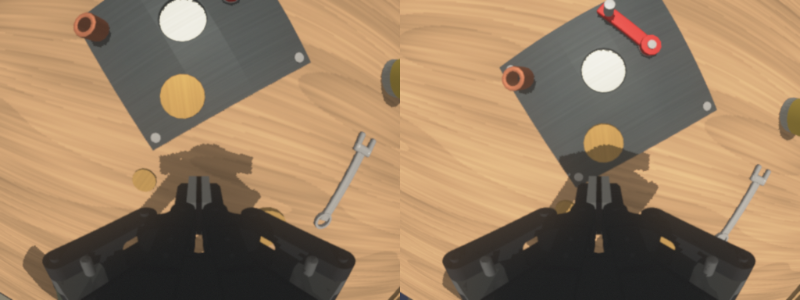

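Left half: disc at (182,97), nest at (183,20), sleeve at (90,27). Right half: nest at (603,71), disc half in shadow at (603,143), keeper pin at (610,5), hub at (652,44). Next come precise fits.

```bash
cat >> h.py <<'E'
def circ(d,guess,z,r,test):
    """circle fit on plane z of the blob passing test(H,S,V) near guess"""
    h=cv2.cvtColor(d["frame"],cv2.COLOR_BGR2HSV).astype(int)
    m=cv2.morphologyEx(test(h[...,0],h[...,1],h[...,2]).astype(np.uint8),cv2.MORPH_OPEN,np.ones((3,3)))
    B=blobs(m,100)
    A,c,l=min(B,key=lambda b:np.linalg.norm(on(d,b[1],z)[:2]-guess[:2]))
    P=np.array([on(d,p,z)[:2] for p in outline(l)],np.float32)
    (e,ax,_)=cv2.fitEllipse(P*1000)
    return c,np.array(e)/1000,np.round(ax,1),A
brass=lambda H,S,V:(S>95)&(V>60)
pale=lambda H,S,V:(S<45)&(V>150)
E
python3 - <<'E'
from h import *
import pickle
S=pickle.load(open("S.pkl","rb")); T=grab("top"); L=[];N=[]
for d in S+[T]:
    for nm,g,z,t,K in(("disc",[.463,-.082],.028,brass,L),("nest",[.549,-.057],.012,pale,N)):
        c,e,ax,A=circ(d,np.array(g),z,25,t); print(nm,c.round(1),e.round(4),ax,A); K.append((d,c))
for n,K in(("disc",L),("nest",N)): print(n,[ (lambda r:(r[0].round(4),np.round(r[1],1)))(tri(k)) for k in (K[:2],K)])
d=S[1];print("px of disc hsv",cv2.cvtColor(d["frame"],cv2.COLOR_BGR2HSV)[[175,190,60],[260,260,200]])
E
```

```text
disc [233.1 122.9] [ 0.4645 -0.0831] [49.  49.1] 2604
nest [233.5  25.7] [ 0.5501 -0.057 ] [51.5 53.6] 2555
disc [260.1 182.6] [ 0.465 -0.083] [48.9 49.9] 2024
nest [260.   90.4] [ 0.5499 -0.0573] [52.8 53.5] 2407
disc [286.1 204.3] [ 0.4637 -0.0802] [42.5 53.1] 204
nest [394.6 167.3] [ 0.6276 -0.4064] [49.1 50. ] 210
disc [(array([ 0.4644, -0.0831,  0.024 ]), array([0.1, 0.1])), (array([ 0.4643, -0.0822,  0.0234]), array([0.8, 1. , 1.8]))]
nest [(array([ 0.5499, -0.0572,  0.0111]), array([0., 0.])), (array([ 0.454 , -0.1309,  0.6856]), array([ 50.5, 113.8,  75.3]))]
px of disc hsv [[ 18 139 211]
 [ 18 130 116]
 [ 42  12 109]]
```

```bash
python3 - <<'E'
from h import *
from plant import bot
D=np.array([.4648,-.083]);N=np.array([.550,-.0572]);u=(N-D)/np.linalg.norm(N-D);a=np.arctan2(u[1],u[0]);z=.0235
P=lambda s,z=z:np.r_[D+u*s,z]
bot.reach(P(-55,.06) if 0 else P(-.055,.06),down(a)); 
print(bot.line_to(P(-.055),speed=.08,f_stop=5))
print(bot.line_to(P(.004),speed=.05,f_stop=15),bot.get_wrist_force().round(2))
d=grab("wrist");cv2.imwrite("pics/w3.png",d["frame"])
print(circ(d,D+.04*u,.028,25,brass),circ(d,N,.012,27,pale),bot.get_eef_pos().round(4),bot.get_clock())
print("expected",D+.04*u)
E
```

```text
False
False [-0.48 -0.58  0.17]
(array([253.14759113, 175.4194494 ]), array([ 0.50282208, -0.07132942]), array([49.1, 49.4]), np.int32(7846)) (array([253.34304556,  76.91007194]), array([ 0.55005383, -0.05711114]), array([52.7, 53.8]), np.int32(8340)) [ 0.4687 -0.0819  0.0235] 9.175
expected [ 0.50308324 -0.07140719]
```

View pics/w3.png

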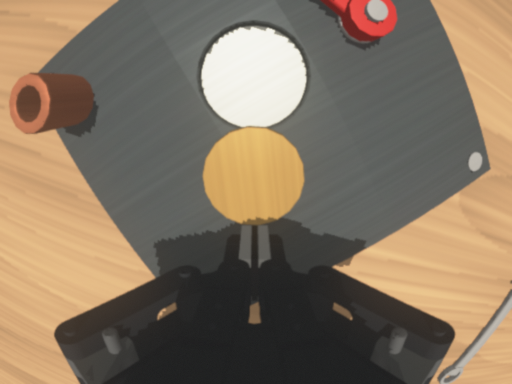

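The disc (253,175) is in line with the nest (253,77), right where expected. Pushing on.

```bash
python3 - <<'E'
from h import *
from plant import bot
p=bot.get_eef_pos();N=np.array([.550,-.0572]);Dc=np.array([.5028,-.0713]);u=(N-Dc)/np.linalg.norm(N-Dc)
off=p[:2]-Dc
for s in(.0,.0015):
    print(bot.line_to(np.r_[N+off+u*s,.0235],speed=.05,f_stop=12),bot.get_wrist_force().round(2))
d=grab("wrist");cv2.imwrite("pics/w4.png",d["frame"])
print(circ(d,N,.020,25,brass),bot.get_eef_pos().round(4),bot.get_clock())
for z in(.02,.024,.028): print(z,circ(d,N,z,25,brass)[1:3])
E
```

```text
False [ 0.   -1.24  0.73]
False [-0.18  0.17  0.98]
(array([253.18912732, 176.32532189]), array([ 0.54894781, -0.05766199]), array([48.8, 49.5]), np.int32(6990)) [ 0.5173 -0.0674  0.0236] 10.6083
0.02 (array([ 0.54894781, -0.05766199]), array([48.8, 49.5]))
0.024 (array([ 0.55002832, -0.05734429]), array([47.5, 48.2]))
0.028 (array([ 0.55110889, -0.0570266 ]), array([46.1, 46.8]))
```

View pics/w4.png

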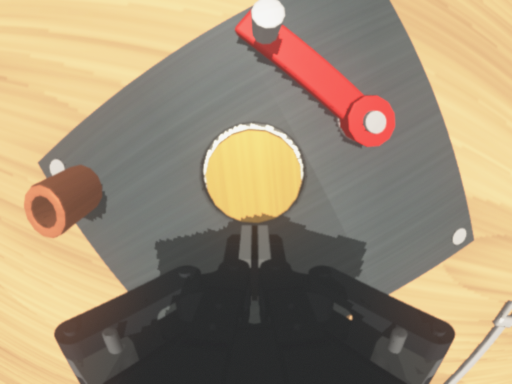

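The disc (253,176) is seated: it is smaller by exactly the 8 mm drop, with a pale gap round its front. The sleeve is untouched. Pin top is at (268,14), hub at (375,122). Now I locate hinge and pin from two wrist views.

```bash
python3 - <<'E'
from h import *
from plant import bot
import pickle
N=np.array([.550,-.0572])
p=bot.get_eef_pos();R=bot.get_tcp_rot()
bot.line_to(p+[0,0,.06],speed=.15)
S=[grab("wrist")]
bot.reach([.54,-.075,.13],R); S.append(grab("wrist"))
pickle.dump(S,open("S2.pkl","wb"))
H=[];Q=[]
for d in S:
    h=cv2.cvtColor(d["frame"],cv2.COLOR_BGR2HSV).astype(int)
    red=((h[...,0]<6)|(h[...,0]>174))&(h[...,1]>150)
    C=[(A,c) for A,c,l in blobs((h[...,1]<40)&(h[...,2]>140),60) if on(d,c,.05)[0]>.55 and A<4000]
    for A,c in C: print("white",A,c.round(1),on(d,c,.044).round(4),on(d,c,.064).round(4))
    print("red",[(A,c.round(1)) for A,c,l in blobs(red,150)])
    d2=cv2.resize(d["frame"],(400,300))
cv2.imwrite("pics/w5.png",np.hstack([cv2.resize(s["frame"],(400,300)) for s in S]))
for z in(.02,.028): print(z,circ(S[1],N,z,25,brass))
print(bot.get_clock())
E
```

```text
white 239 [330.   10.7] [ 0.6563 -0.0745  0.044 ] [ 0.6488 -0.0714  0.064 ]
white 369 [263.4  42. ] [ 0.6225 -0.0416  0.044 ] [ 0.6187 -0.0421  0.064 ]
white 165 [338.5 112.5] [ 0.5955 -0.099   0.044 ] [ 0.5948 -0.0932  0.064 ]
white 450 [252.3 128.7] [ 0.5691 -0.0508  0.044 ] [ 0.5712 -0.0503  0.064 ]
white 149 [418.5 204.5] [ 0.5556 -0.1823  0.044 ] [ 0.5592 -0.1674  0.064 ]
red [(np.int32(2557), array([304.9,  87.5]))]
white 186 [299.3  47.6] [ 0.6602 -0.0759  0.044 ] [ 0.656 -0.074  0.064]
white 197 [240.   83.8] [ 0.6192 -0.0411  0.044 ] [ 0.6186 -0.0422  0.064 ]
white 99 [302.7 134.9] [ 0.5956 -0.0992  0.044 ] [ 0.5971 -0.0952  0.064 ]
white 246 [238.5 146.7] [ 0.5719 -0.0539  0.044 ] [ 0.5754 -0.0539  0.064 ]
white 115 [378.7 207.9] [ 0.557  -0.1863  0.044 ] [ 0.5618 -0.1747  0.064 ]
red [(np.int32(1571), array([278.4, 115.1]))]
0.02 (array([236.99422442, 167.45132013]), array([ 0.54894214, -0.05781807]), array([48.3, 49.6]), np.int32(2424))
0.028 (array([236.99422442, 167.45132013]), array([ 0.55093488, -0.0576971 ]), array([46.8, 48. ]), np.int32(2424))
11.5833
```

View pics/w5.png

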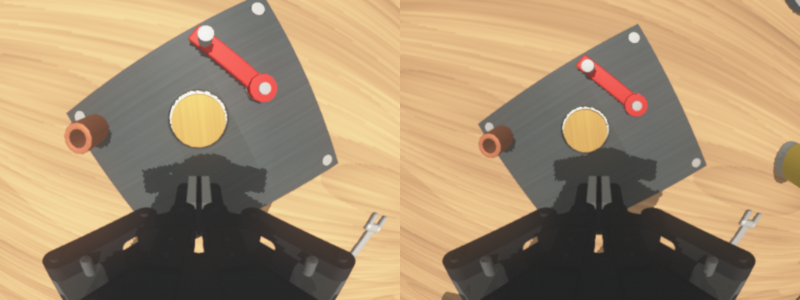

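Left: pin at (206,33), hub at (265,88). Right: pin at (587,66), hub at (637,105). Both views agree: hinge at (0.5955, −0.0991), pin at (0.6187, −0.0421), 61.5 mm apart, θ≈0.36. The sleeve has not moved and the disc is seated. Now I sweep the arm.

```bash
python3 - <<'E'
from h import *
from plant import bot
Hg=np.array([.5955,-.0991]);yaw=-.744;z=.046
def pose(phi,off,z=z):
    t=np.array([-np.sin(phi),np.cos(phi)])
    return np.r_[Hg+.062*np.array([np.cos(phi),np.sin(phi)])-off*t,z],down(np.arctan2(-t[1],-t[0]))
p0=1.184; p1=yaw+np.pi
bot.reach(*pose(p0,.029,.10))
print(bot.line_to(pose(p0,.029)[0],speed=.1,f_stop=6))
hit=False
for i,phi in enumerate(np.r_[p0,np.linspace(p0,p1-.06,11)[1:]]):
    hit=bot.line_to(*pose(phi,.017),speed=.06,f_stop=12)
    if hit: print("hit",phi,bot.get_wrist_force());break
if not hit:
    for e in np.arange(-.03,.16,.02):
        hit=bot.line_to(*pose(p1+e,.017),speed=.03,f_stop=8)
        if hit: print("stop at",e);break
print(bot.get_wrist_force().round(2),bot.get_eef_pos().round(4),bot.get_clock())
d=grab("side");t=grab("top");cv2.imwrite("pics/s6.png",np.hstack([cv2.resize(x["frame"][r:r+120,c:c+120],(400,400),interpolation=cv2.INTER_CUBIC) for x,r,c in((d,150,225),(t,120,225))]))
E
```

```text
False
[ 19.38  21.25 -12.23] [ 0.5604 -0.0439  0.0467] 18.6333
```

View pics/s6.png

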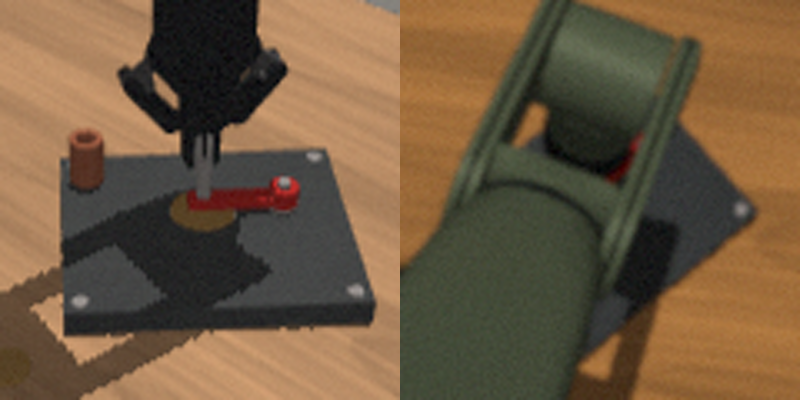

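The keeper is hard against its stop over the disc (side crop 235,197, with 29 N built up on the tool). I'll back off, lift clear and verify.

```bash
python3 - <<'E'
from h import *
from plant import bot
p=bot.get_eef_pos();R=bot.get_tcp_rot()
bot.line_to(p+.02*R[:,0],speed=.06)
bot.line_to(bot.get_eef_pos()+[0,0,.07],speed=.15)
bot.reach([.47,-.085,.16],down(.294))
d=grab("wrist")
h=cv2.cvtColor(d["frame"],cv2.COLOR_BGR2HSV).astype(int)
for A,c,l in blobs((h[...,1]<40)&(h[...,2]>140),50):
    if A<4000: print("white",A,c.round(1),on(d,c,.044).round(4),on(d,c,.064).round(4))
bot.reach([.40,.15,.25],down(.294))
t=grab("top");s=grab("side")
f=lambda im,r,c:cv2.resize(im["frame"][r:r+120,c:c+120],(400,400),interpolation=cv2.INTER_CUBIC)
cv2.imwrite("pics/w7.png",np.hstack([cv2.resize(d["frame"][0:240,100:340],(400,400)),f(s,150,225)]))
for n,x in(("top",t),("side",s)):
    m=masks(x)
    print(n,[(A,c.round(1)) for A,c,l in blobs(m["red"],40)],[(A,c.round(1)) for A,c,l in blobs(m["pale"],60) if A<3000])
print(bot.get_clock(),bot.get_wrist_force().round(2))
cv2.imwrite("pics/top7.png",t["frame"])
E
```

```text
white 82 [312.3  50.6] [ 0.5951 -0.0993  0.044 ] [ 0.5909 -0.0965  0.064 ]
white 79 [231.8  70.7] [ 0.5569 -0.0388  0.044 ] [ 0.5556 -0.0407  0.064 ]
white 147 [250.   83.1] [ 0.5508 -0.0568  0.044 ] [ 0.55   -0.0573  0.064 ]
white 100 [385.9 131.2] [ 0.5505 -0.1884  0.044 ] [ 0.5497 -0.1787  0.064 ]
white 936 [438.2 255.2] [ 0.4453 -0.3174  0.044 ] [ 0.4527 -0.2978  0.064 ]
top [(np.int32(106), array([291.9, 168.1])), (np.int32(400), array([ 22.1, 261.3])), (np.int32(119), array([ 10.3, 254.6]))] [(np.int32(224), array([394.3, 167.3]))]
side [(np.int32(84), array([ 47. , 150.3])), (np.int32(47), array([ 11.5, 153.3])), (np.int32(163), array([298.9, 208.7]))] [(np.int32(2915), array([59.5, 47.1])), (np.int32(360), array([422.3, 232.3])), (np.int32(1281), array([500.7, 283.7]))]
21.7167 [ 0.26  0.99 -0.13]
```

View pics/w7.png

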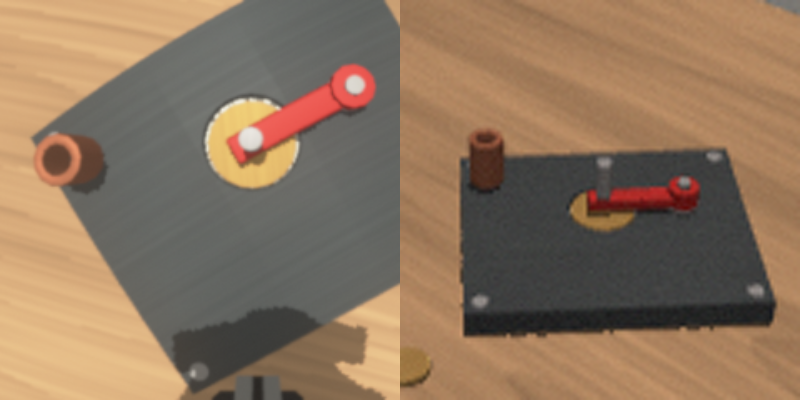

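The pin top (wrist crop 250,138) sits over the nest centre, (0.5500, −0.0573) against (0.550, −0.0572). The disc lies flush with an even gap round it, and the sleeve hasn't moved. Handing in.

```bash
python3 -c "
from plant import order
print(order.sign_off())"
```

```text
the job is handed in; nothing more can be done
None
```

The job is handed in: the brass disc was pushed into the nest and lies flush, the red hold-down arm is at its stop over it, and the sleeve, roll, tin and wrench were not touched; the last clock reading was 21.7 s.

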